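# Tare the bench scale for a stack of nut trays

## Robot

A 7-joint arm with a two-finger parallel gripper is mounted at the origin on the work surface. World frame = base frame: x ahead of the robot, y to its left, z up, the work surface at z = 0. Lengths are in m, angles in rad, forces in N, time in s.
With the tool pointing down it reaches from about 0.425 to 0.925 m from the base axis. Payload 6.8 kg.
Tool frame: the origin (TCP) lies at the very end of the fingers, on their centre line; the grasp point (between the pads) lies 19 mm behind it (r.pinch_z is the distance from the TCP to the grasp point, in m); z points along the fingers, y is the line along which they close (so a half turn about z gives the same grasp; the last joint's range is limited). The gripper opens to 85 mm and grips with 20 to 120 N. Pads are 22 mm wide; open, the fingers measure 114 mm over their backs; the gripper's body (76 mm by 85 mm) begins 54 mm behind the grasp point. The pads swing forward as they close: fully open they stand 13 mm farther back than shut.
Start: joints at [-1.391, 0.477, 0.022, 1.555, -0.011, 1.109, -0.083], TCP at [0.192, 0.647, 0.231] pointing down, gripper open.
Joint ranges: [-2.96, 2.96], [-0.34, 2.1], [-1.41, 1.46], [0.24, 2.44], [-1.37, 4.51], [0.17, 1.92], [-2.96, 2.96]. Speed limits (rad/s): [2.39, 2.39, 3.14, 3.14, 3.14, 3.14, 3.14].

## Interface

Orientations are given as a unit quaternion [w, x, y, z].
In Python, from workcell import r, cams, workorder gives the robot as it stands. The module is installed in compiled form; this text tells all that it offers.
- The arm moves only by the tool arm_command, never from a script. Its argument "deltas" is text: rows parted by semicolons, each of 4 numbers parted by spaces: the shift along the tool's x, y, z in m, then the turn about the tool's z in degrees. A call has 1 to 10 rows; each row shifts and turns the commanded pose from where the row before left it, along the tool's axes as they then stand; what a row does not reach is not made up. A row lasts 1/8 s, in which the tool goes at most 62.5 mm and 10.7 degrees, less where a joint would pass 70% of its speed; a pose out of reach is approached as far as the arm can. A call is refused whole if a number of a shift passes 0.0625 or a number of a turn 10.7, either way. A call with a gripper value outside its range is refused whole. "grip" is the closure, from -1 (fully open) to 1 (shut), set as the call begins (left out, the last holds). The fingers move at their own pace and stop on an object; the grip force is fixed at half the most. Time passes only in rows, so rows that do not move let the fingers close. It gives the time, the measured TCP pose, the force, the opening and the grip force at its end, in the units of the state.
- r.observe(): the state, without advancing time (a new reading comes with each control period).
- cams.grab_frame(name): name is "side" or "top" or "wrist"; returns (picture, depth): 384x512x3 uint8, blue, green, red; 384x512 float32, m along the optical axis (not along the pixel's ray), 0 where there is no reading.
- cams.camera_model(name): a dict with "vertical_fov" (degrees; the focal length in pixels is half the picture's height over the tangent of half this angle, whatever the lens; pixels are square), "cx", "cy" (the principal point, pixels), "xyz" and "rotation" of the camera in the world; the wrist camera has in their place "T_tool_cam" (4x4, takes a point from camera to tool coordinates, whose origin is the TCP and whose axes are the flange's). Camera axes: x right, y down, z forward; pixel columns grow to the right and rows downward; lengths in m; the calibration is good to about 2 mm. A picture is of the moment at which its call begins: read the wrist's pose just before it. camera_model takes no time and is no camera call.
- workorder.sign_off(): hands the job in; it is judged then, once.
The state is a dict: "clock": time; "joints": joint angles; "dq": joint speeds; "effort": joint torques, N m; "ee_pos": TCP position; "orientation": TCP orientation; "ft_force": force on the tool from outside, world axes, zero at the start; "torque": the same for the moment, N m; "width": finger opening in m; "finger_force": force on a finger pad.
Only numpy, scipy, OpenCV 4.12 (cv2) and the standard library are available. Lean on these libraries where they do the work, as an engineer would, in place of code of your own. Each camera call takes 0.05 s, during which the arm holds its last target. There are 200 camera calls.

## Task

Tare the bench scale with the empty nut trays of this order: first take the check weight off the pan and stand it in the middle of its rubber pad. Then stack all the trays that are there on the pan, every notch down over the key below it, lay the lid on top with its slot over the top key, all flat and with their edges flush, and only then turn the tare knob until its pointer stands on the zero mark. Leave the other hardware on the bench where it is.

Things in the scene. Friction and masses are not known exactly. Their poses are not given: they have to be found in the camera images.
- scale_seat (a point): on top of the pan, where the centre of the trays' undersides belongs; x axis points to the pan's key, the way the trays' +x ends must point; z up. The scale is a fixed low grey bench scale, 360 x 190 mm, on the robot's left; dial at the end nearer the robot; steel pan, 150 x 150, 58 above the table, at the far end.
- scale_key (a point): foot of the pan's key, on the pan 50 mm from scale_seat along x: steel block 12 wide (y), 6 thick (x), 7 high. Every tray has the same key on its rim at x = 50, and below it, in its underside, a notch 16 wide (y), 9 high, reaching from x = 45 out through the end face, that fits over the key beneath with 2 mm play.
- tare (a joint): angle of the tare knob, rad: 0 when its pointer is on the bold zero mark of the dial, on the side towards the pan; counter-clockwise from above is positive; range -2.8 to 2.8. Stays where it is left; 0.04 N m of friction. Starts at +0.7 to +2.3.
- tare_grip (a point): on the tare knob's axis at grip height; turns with the knob, x along the pointer, z up. Black upright bar 46 long (x) x 13 wide, top 10 mm above this point, foot 16 below on a round collar of 42 mm diameter. Pointer: thin dark blade just over the white dial, which is 124 wide and 26 below this point. 175 mm from scale_seat.
- lid: flat aluminium lid, 110 (x) x 60 (y) x 6, with an upright black handle bar on top, 44 long (along x, centred at x = -3) x 12 wide (y), from 6 to 32 above the underside. Origin: centre of the underside, z up. In its +x end is a slot 16 wide (y), 10 deep (x 45 to 55), right through, for the key of the tray below. About 100 g. Lies flat on the table at the start.
- weight: dark steel check weight, 0.6 kg, standing on the pan at the start: round foot of 54 mm diameter, 38 high; neck of 20 mm diameter; head of 30 mm diameter from 46 to 72 above the underside. Origin: centre of the underside, z up.
- pad: black rubber disc, 80 mm diameter, 4 thick, fixed on the table: the check weight's place. Origin: centre of the underside.
- T1: empty grey plastic tray, 110 (x) x 60 (y) x 32 high at the rim, walls and floor 4. Origin: centre of underside; z up. Present or absent (None). Trays are alike, 110 g, stack 32 apart. Solid block at the +x end with a key on top and a notch in the underside (see scale_key). Cross wall for pinching from above: x -10 to 0, full width, top 30 over the underside; 41 free towards -x, 45 towards +x, 52 wide.
- T2: empty grey plastic tray, 110 (x) x 60 (y) x 32 high at the rim, walls and floor 4. Origin: centre of underside; z up. Present or absent (None). Trays are alike, 110 g, stack 32 apart. Solid block at the +x end with a key on top and a notch in the underside (see scale_key). Cross wall for pinching from above: x -10 to 0, full width, top 30 over the underside; 41 free towards -x, 45 towards +x, 52 wide.
- T3: empty grey plastic tray, 110 (x) x 60 (y) x 32 high at the rim, walls and floor 4. Origin: centre of underside; z up. Present or absent (None). Trays are alike, 110 g, stack 32 apart. Solid block at the +x end with a key on top and a notch in the underside (see scale_key). Cross wall for pinching from above: x -10 to 0, full width, top 30 over the underside; 41 free towards -x, 45 towards +x, 52 wide.
- T4: empty grey plastic tray, 110 (x) x 60 (y) x 32 high at the rim, walls and floor 4. Origin: centre of underside; z up. Present or absent (None). Trays are alike, 110 g, stack 32 apart. Solid block at the +x end with a key on top and a notch in the underside (see scale_key). Cross wall for pinching from above: x -10 to 0, full width, top 30 over the underside; 41 free towards -x, 45 towards +x, 52 wide.
- big_nut: large dark steel hex nut, 64 over corners, 32 high, lying on the bench; not part of the job, leave it alone. Origin: centre of the underside.
- washers: thick steel washer, 60 diameter, 12 high, lying on the bench; not part of the job, leave it alone. Origin: centre of the underside.
- stud_a: stud bolt with two blue nuts, 200 long, lying on the bench; not part of the job, leave it alone. Origin: centre of the underside.
- stud_b: stud bolt with two blue nuts, 170 long, lying on the bench; not part of the job, leave it alone. Origin: centre of the underside.
- stud_c: stud bolt with two steel nuts, 160 long, lying on the bench; not part of the job, leave it alone. Origin: centre of the underside.
- spanner: spanner, lying on the bench; not part of the job, leave it alone. Origin: centre of the underside.
- nut_b: green hex nut, 44 over corners, 20 high, lying on the bench; not part of the job, leave it alone. Origin: centre of the underside.
Things that resemble listed ones, but are neither listed nor needed, are in the scene too. Leave any pink look-alike of the T4 alone.

How it is judged:
By the outcome, as a careful person would: the job done as asked, in the order asked, and still so for the second after the job is handed in, with the robot touching nothing.
Of T1, T2, T3, T4 only 3 to 4 are there at a start; the rules pass over those that are not, and their reading is None.
At some moment in a run one of lid, weight may be knocked a few centimetres aside while the robot is not near it.
Once in a run the grip may slacken for a moment while it holds something.
It also fails if it takes over 210 s, if anything falls off the work surface, if the arm or the gripper's body presses on something with over 40 N, if the wrist force passes 120 N, or if a joint passes its speed limit or range.

## Working session

There is one attempt and no reset: what is moved stays moved. The work goes in short steps, Python scripts to look and compute and a tool call to move; the robot and the scene stay as the last step left them, time stands still between calls to the robot, and variables do not carry over. Pictures are saved under pics/ and viewed, at most 14 in all, crops included, and the job is handed in when it is done.

Besides the shell and the picture viewer there is one more tool, called after ">>>" as a command line: name --argument value ..., lists and objects as JSON in quotes. arm_command: Moves the arm, as the interface text tells. Its arguments: {"type":"object","properties":{"deltas":{"type":"string"},"grip":{"type":"number"}},"required":["deltas"]}

```bash
mkdir -p pics
cat > h.py <<'E'
import numpy as np, cv2
from workcell import r, cams, workorder
from scipy.spatial.transform import Rotation as R
def grab(n,save=None,rot=False):
    s=r.observe(); im,d=cams.grab_frame(n); m=cams.camera_model(n)
    f=192/np.tan(np.radians(m["vertical_fov"])/2)
    if n=="wrist":
        q=s["orientation"]; T=np.eye(4); T[:3,:3]=R.from_quat([q[1],q[2],q[3],q[0]]).as_matrix(); T[:3,3]=s["ee_pos"]
        T=T@np.array(m["T_tool_cam"])
    else:
        T=np.eye(4); M=np.array(m["rotation"]); T[:3,:3]=M if M.shape==(3,3) else R.from_quat([M[1],M[2],M[3],M[0]]).as_matrix(); T[:3,3]=m["xyz"]
    if save: cv2.imwrite("pics/"+save,im); np.savez("pics/"+save+".npz",im=im,d=d,T=T,f=f,c=[m["cx"],m["cy"]])
    return im,d,T,f,(m["cx"],m["cy"])
def load(n):
    z=np.load("pics/"+n+".npz"); return z["im"],z["d"],z["T"],float(z["f"]),tuple(z["c"])
def pts(g):
    im,d,T,f,c=g; v,u=np.mgrid[0:d.shape[0],0:d.shape[1]]
    P=np.stack([(u-c[0])/f*d,(v-c[1])/f*d,d],-1)@T[:3,:3].T+T[:3,3]; P[d<=0]=np.nan; return P
def pz(g,u,v,z):   # pixel onto plane z
    im,d,T,f,c=g; k=T[:3,:3]@np.array([(u-c[0])/f,(v-c[1])/f,1]); return T[:3,3]+k*(z-T[2,3])/k[2]
E
python3 - <<'E'
from h import *
s=r.observe(); print({k:np.round(v,4) for k,v in s.items()}, r.pinch_z)
for n in("top","side","wrist"):
    m=cams.camera_model(n); print(n,m)
a=grab("top","top0.png"); b=grab("side","side0.png")
cv2.imwrite("pics/top0b.png",cv2.resize(a[0],(800,600),interpolation=cv2.INTER_CUBIC))
E
```

```text
{'clock': np.float64(0.0), 'joints': array([-1.3911,  0.4778,  0.0223,  1.5565, -0.0115,  1.1093, -0.0831]), 'dq': array([ 0.0001,  0.0016,  0.0002,  0.0009,  0.0004, -0.0001,  0.0021]), 'effort': array([-4.00000e-04, -5.96437e+01,  1.60760e+00, -2.81200e+01,
        1.25000e-02,  9.00000e-03, -0.00000e+00]), 'ee_pos': array([0.1914, 0.6466, 0.2303]), 'orientation': array([-1.000e-04,  1.434e-01,  9.897e-01, -9.000e-04]), 'ft_force': array([ 0.6852, -0.2492, -0.6088]), 'torque': array([0.0643, 0.0277, 0.0217]), 'finger_force': np.float64(0.0), 'width': np.float64(0.0852)} 0.0187
top {'vertical_fov': 56.44548519102458, 'cx': 255.3662581693968, 'cy': 191.94749716032825, 'xyz': array([ 0.28697549, -0.04923859,  1.13555449]), 'rotation': array([-0.07665673,  0.73591589, -0.66927547,  0.06798447])}
side {'vertical_fov': 44.35130849121354, 'cx': 250.05159324547247, 'cy': 196.08002378225535, 'xyz': array([-0.15499335, -0.64571445,  0.72159315]), 'rotation': array([-0.41917824,  0.81280505, -0.35554999,  0.19292941])}
wrist {'vertical_fov': 70.92985249445158, 'cx': 252.0600942940679, 'cy': 192.39284223277502, 'T_tool_cam': array([[ 9.44694687e-05, -9.58270382e-01, -2.85863368e-01,
         7.19604455e-02],
       [ 9.99999164e-01,  4.59274999e-04, -1.20910994e-03,
        -6.81358810e-04],
       [ 1.28994414e-03, -2.85863015e-01,  9.58269624e-01,
        -1.42764444e-01],
       [ 0.00000000e+00,  0.00000000e+00,  0.00000000e+00,
         1.00000000e+00]])}
```

View pics/top0b.png

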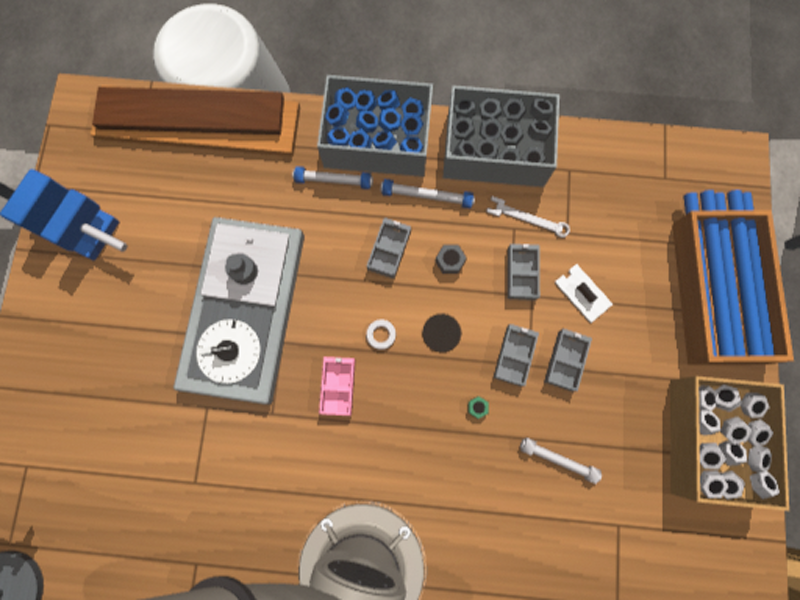

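View pics/side0.png

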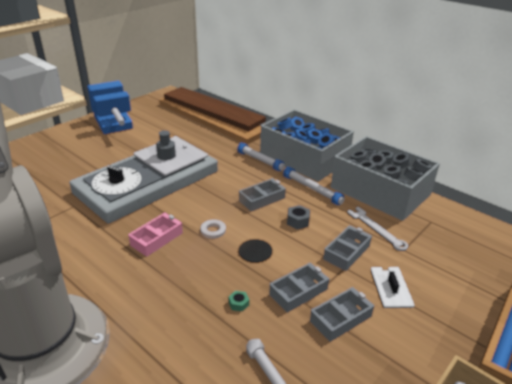

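The top view (800x600) shows four grey trays at (389,248), (523,271), (516,354) and (568,360). The lid is at (583,292), the pad at (442,333), the weight on the pan at (240,268) and the knob at (226,350), with its pointer to the left. The pink look-alike is at (337,387).

Run:
```python
from h import *
g=load("top0.png"); P=pts(g); k=512/800
def blob(u,v,zlo,zhi,rad):
    u*=k;v*=k; vv,uu=np.mgrid[0:384,0:512]
    m=(np.hypot(uu-u,vv-v)<rad)&(P[...,2]>zlo)&(P[...,2]<zhi)
    n,l=cv2.connectedComponents(m.astype(np.uint8))
    best=max(range(1,n),key=lambda i:(l==i).sum()) if n>1 else None
    q=P[l==best]; rc=cv2.minAreaRect((q[:,:2]*1000).astype(np.float32))
    return np.round(rc[0],0),np.round(rc[1],0),round(rc[2],1),np.round(np.median(q[:,2]),4),(l==best).sum()
for nm,u,v in(("A",389,248),("B",523,271),("C",516,354),("D",568,360),("pink",337,387)): print(nm,blob(u,v,.012,.05,30))
print("lid",blob(583,292,.003,.04,26))
print("lidbar",blob(586,293,.02,.05,14))
print("weight",blob(240,266,.105,.16,16))
print("pan",blob(245,268,.05,.066,60))
print("scale",blob(240,310,.02,.066,130))
print("knob",blob(226,350,.062,.12,16))
for nm,u,v,z in(("pad",442,333,.004),("key",250,241,.065),("zero",234,324,.05),("dialc",228,351,.05),("tip",204,352,.052)): print(nm,np.round(pz(g,u*k,v*k,z),3))
for nm,u,v in(("keyA",398,225),("keyB",525,247),("keyC",520,330),("keyD",576,335)): print(nm,np.round(pz(g,u*k,v*k,.035),3))
im=g[0]; 
a=cv2.resize(im[130:270,105:225],None,fx=3.4,fy=3.4,interpolation=cv2.INTER_CUBIC)
b=cv2.resize(im[130:270,290:410],None,fx=3.4,fy=3.4,interpolation=cv2.INTER_CUBIC)[:, :392]
cv2.imwrite("pics/c1.png",np.hstack([a[:,:400],b]))
```

```text
A (array([628.,   8.]), array([ 61., 111.]), 76.7, np.float64(0.0307), np.int64(320))
B (array([ 604., -273.]), array([112.,  62.]), 3.1, np.float64(0.0304), np.int64(360))
C (array([ 431., -267.]), array([ 61., 111.]), 77.9, np.float64(0.031), np.int64(333))
D (array([ 430., -371.]), array([ 63., 111.]), 75.9, np.float64(0.0302), np.int64(378))
pink (array([336.,  82.]), array([110.,  61.]), 2.4, np.float64(0.032), np.int64(285))
lid (array([ 574., -404.]), array([114.,  75.]), 46.8, np.float64(0.0068), np.int64(613))
lidbar (array([ 572., -404.]), array([44., 13.]), 44.1, np.float64(0.0306), np.int64(71))
weight (array([540., 287.]), array([29., 27.]), 50.1, np.float64(0.1299), np.int64(108))
pan (array([557., 288.]), array([151., 151.]), 86.7, np.float64(0.0588), np.int64(1935))
scale (array([472., 294.]), array([193., 361.]), 86.9, np.float64(0.0467), np.int64(6527))
knob (array([382., 297.]), array([14., 45.]), 12.8, np.float64(0.0827), np.int64(89))
pad [ 0.461 -0.118  0.004]
key [0.6   0.283 0.065]
zero [0.433 0.294 0.05 ]
dialc [0.379 0.297 0.05 ]
tip [0.373 0.343 0.052]
keyA [ 0.672 -0.008  0.035]
keyB [ 0.65  -0.271  0.035]
keyC [ 0.477 -0.27   0.035]
keyD [ 0.477 -0.381  0.035]
```

View pics/c1.png

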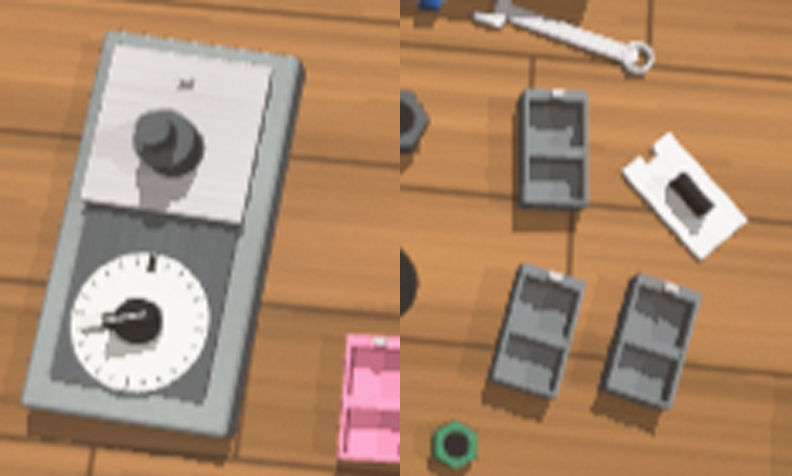

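>>> arm_command --deltas "-0.0487 -0.0273 0 0;-0.0487 -0.0273 0 0;-0.0487 -0.0273 0 0;-0.0487 -0.0273 0 0;-0.0487 -0.0273 0 0;-0.0487 -0.0273 0 0;-0.0487 -0.0273 0 0;-0.0487 -0.0273 0 0;-0.0487 -0.0273 0 0;0 0 0 10.7"

```text
clock: 1.35
ee_pos: [0.5458, 0.2809, 0.2311]
orientation: [0.001, 0.241, 0.97, -0.001]
ft_force: [-1.3, 0.2, -0.1]
width: 0.0854
finger_force: 0.0
```

>>> arm_command --deltas "0 0 0 10.7;0 0 0 10.7;0 0 0 10.7;0 0 0 10.7;0 0 0 10.7;0 0 0 10.7;0 0 0 1.9;0 0 0 0;0 0 0 0"

```text
clock: 2.48
ee_pos: [0.5421, 0.2872, 0.2312]
orientation: [-0.0, 0.726, 0.687, -0.0]
ft_force: [-0.3, 0.0, -0.5]
width: 0.0852
finger_force: 0.0
```

```bash
cat >> h.py <<'E'
def tool():
    s=r.observe(); q=s["orientation"]; M=R.from_quat([q[1],q[2],q[3],q[0]]).as_matrix()
    return s,np.array(s["ee_pos"]),M,np.degrees(np.arctan2(M[1,1],M[0,1]))
def go(x,y,z,yaw=None):
    "prints shift along tool axes (as they will stand after the turn) and the turn"
    s,p,M,w=tool(); t=0 if yaw is None else (w-yaw+180)%360-180
    a=np.radians(w-t); Y=np.array([np.cos(a),np.sin(a),0]); X=np.array([-np.sin(a),np.cos(a),0])
    D=np.array([x,y,z])-p; print("t%.1f"%s["clock"],"tcp",p.round(4),"yaw %.1f"%w,"-> turn %.1f"%t,"shift",np.round([D@X,D@Y,-D[2]],4))
E
python3 - <<'E'
from h import *
s,p,M,w=tool(); print(s["clock"],p,w,M.round(3),s["joints"].round(2),s["ft_force"])
g=grab("wrist","w0.png"); P=pts(g)
q=P[(P[...,2]>.118)&(P[...,2]<.15)]; print("head",len(q),np.nanmean(q,0),q[:,:2].min(0),q[:,:2].max(0))
q=P[(P[...,2]>.053)&(P[...,2]<.066)]; rc=cv2.minAreaRect((q[:,:2]*1000).astype(np.float32)); print(rc, np.median(q[:,2]))
E
```

```text
2.475 [0.54205579 0.28723485 0.23123118] -3.1696753871135024 [[ 0.055  0.998 -0.   ]
 [ 0.998 -0.055  0.   ]
 [ 0.    -0.    -1.   ]] [-0.93  0.4   0.46  1.73 -0.2   1.05 -0.46] [-0.33109633  0.00933788 -0.51071458]
head 826 [0.53995782 0.2894516  0.1297431 ] [0.52535407 0.27342931] [0.55417843 0.303341  ]
((642.420166015625, 217.65277099609375), (218.86795043945312, 584.9366455078125), 51.054107666015625) 0.058236475643409225
```

View pics/w0.png

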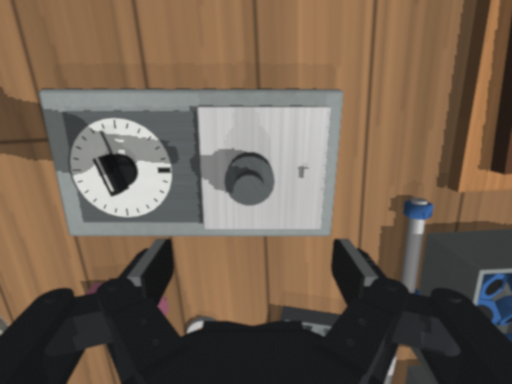

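The wrist view shows the weight head at (252,180), the pan corners near (198,106), (329,106), (322,230) and (204,230), the key at (303,172) and the dial at (121,168).

>>> arm_command --deltas "0.0012 -0.0022 0.02 0;0 0 0.035 0;0 0 0.035 0;0 0 0.025 0;0 0 0.014 0;0 0 0 0"

```text
clock: 3.28
ee_pos: [0.5397, 0.2883, 0.1017]
orientation: [-0.0, 0.727, 0.687, -0.001]
ft_force: [-0.8, 0.4, 0.1]
width: 0.0853
finger_force: 0.0
```

>>> arm_command --deltas "0 0 0 0;0 0 0 0;0 0 0 0;0 0 0 0;0 0 0 0;0 0 0 0;0 0 -0.01 0;0 0 -0.015 0;0 0 0 0" --grip 1

```text
clock: 4.4
ee_pos: [0.541, 0.2889, 0.1288]
orientation: [0.0, 0.727, 0.686, 0.001]
ft_force: [0.3, 0.0, -5.5]
width: 0.0279
finger_force: 60.0
```

Run:
```python
from h import *
g=load("w0.png"); P=pts(g)
m=((P[...,2]>.054)&(P[...,2]<.0615)&(P[...,0]>.45)&(P[...,0]<.66)&(P[...,1]>.17)&(P[...,1]<.40)).astype(np.uint8)
q=P[m>0]; rc=cv2.minAreaRect((q[:,:2]*1000).astype(np.float32)); print("pan depth",rc)
for u,v in((198,106),(329,106),(322,230),(204,230)): print(pz(g,u,v,.058).round(4))
c=np.mean([pz(g,u,v,.058) for u,v in((198,106),(329,106),(322,230),(204,230))],0); print("c",c)
print("key",pz(g,303,172,.065),"dial",pz(g,121,168,.05),"zero",pz(g,163,170,.05), np.nanmedian(P[190:200,130:140,2]))
go(.461,-.118,.13,-3.2)
```

```text
pan depth ((555.9522705078125, 289.405029296875), (147.8121795654297, 150.35153198242188), 86.83033752441406)
[0.4865 0.3683 0.058 ]
[0.6325 0.3602 0.058 ]
[0.6277 0.2094 0.058 ]
[0.4771 0.2176 0.058 ]
c [0.55595647 0.28889088 0.058     ]
key [0.60225717 0.28810596 0.065     ] dial [0.38275128 0.30185578 0.05      ] zero [0.43369811 0.29656172 0.05      ] 0.04706443297112903
t4.4 tcp [0.541  0.2889 0.1288] yaw -3.3 -> turn -0.1 shift [-0.4108 -0.0571 -0.0012]
```

>>> arm_command --deltas "-0.0587 -0.0082 0 0;-0.0587 -0.0082 0 0;-0.0587 -0.0082 0 0;-0.0587 -0.0081 0 0;-0.0587 -0.0081 0 0;-0.0587 -0.0081 0 0;-0.0587 -0.0081 0 0;0 0 0 0;0 0 0 0"

```text
clock: 5.52
ee_pos: [0.4595, -0.1182, 0.1273]
orientation: [-0.0, 0.727, 0.686, 0.0]
ft_force: [-0.5, -0.0, -5.8]
width: 0.0282
finger_force: 60.3
```

Run:
```python
from h import *
g=grab("wrist","w1.png"); go(.461,-.118,.13,-3.3)
im=g[0]; P=pts(g)
m=((im.max(-1)<60)&(np.abs(P[...,2]-.004)<.006)&(np.hypot(P[...,0]-.461,P[...,1]+.118)<.06)).astype(np.uint8)
q=P[m>0]; print(len(q)); h=cv2.convexHull((q[:,:2]*1000).astype(np.float32)); print(cv2.minEnclosingCircle(h), cv2.fitEllipse(h) if len(h)>5 else 0)
```

```text
t5.6 tcp [ 0.4598 -0.1174  0.1273] yaw -3.2 -> turn 0.1 shift [-0.0006  0.0012 -0.0027]
1293
((461.44244384765625, -114.77918243408203), 37.443275451660156) ((461.33294677734375, -114.83137512207031), (72.16786193847656, 74.19477844238281), 81.1682357788086)
```

View pics/w1.png

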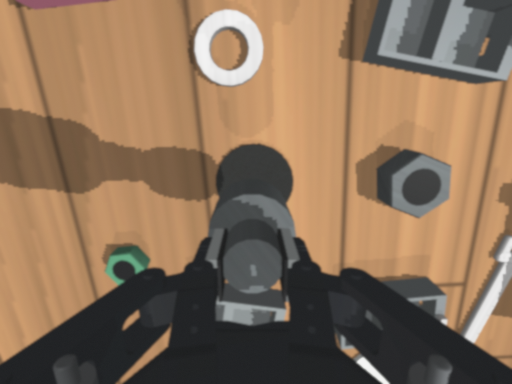

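The pad is at columns 217–292 with its upper edge at (255,145). The weight hangs in front of it.

Run:
```python
from h import *
g=load("w1.png")
for u,v in((255,145),(217,182),(292,182)): print(pz(g,u,v,.004).round(4))
P=pts(g); q=P[(P[...,2]>.03)&(P[...,2]<.14)&(np.hypot(P[...,0]-.46,P[...,1]+.118)<.06)]; print(np.nanmin(q,0),np.nanmax(q,0))
```

```text
[ 0.4654 -0.0778  0.004 ]
[ 0.4246 -0.1129  0.004 ]
[ 0.5009 -0.1174  0.004 ]
[ 0.4334608  -0.12048437  0.08176675] [ 0.48852715 -0.0916184   0.13999627]
```

>>> arm_command --deltas "-0.0003 0.0025 0.025 0;0 0 0.025 0;0 0 0.02 0;0 0 0.009 0;0 0 0 0;0 0 0 0"

```text
clock: 6.32
ee_pos: [0.4628, -0.118, 0.0486]
orientation: [0.0, 0.727, 0.687, 0.0]
ft_force: [-0.4, -0.0, -4.5]
width: 0.028
finger_force: 60.7
```

>>> arm_command --deltas "0 0 0 0;0 0 0 0;0 0 0 0;0 0 0 0;0 0 -0.03 0;0 0 -0.05 0;0 0 -0.05 0;0 0 0 0" --grip -1

```text
clock: 7.32
ee_pos: [0.4645, -0.1193, 0.1817]
orientation: [0.002, 0.727, 0.686, 0.003]
ft_force: [-0.7, 0.2, -0.6]
width: 0.0857
finger_force: 0.0
```

Run:
```python
from h import *
g=grab("wrist","w2.png"); P=pts(g)
q=P[(P[...,2]>.06)&(P[...,2]<.09)&(np.hypot(P[...,0]-.46,P[...,1]+.118)<.05)]; print(np.nanmin(q,0),np.nanmax(q,0))
go(.431,-.267,.14,-12)
```

```text
[ 0.44941707 -0.13368182  0.06022275] [ 0.47843736 -0.10360706  0.07844818]
t7.4 tcp [ 0.4631 -0.1188  0.1797] yaw -3.3 -> turn 8.7 shift [-0.1516 -0.0006  0.0397]
```

>>> arm_command --deltas "0 0 0 8.7;-0.0508 -0.0005 0.01 0;-0.0508 -0.0005 0.01 0;-0.05 -0.004 0.01 0;0 0 0 0;0 0 0 0;0 0 0 0" --grip 0.05

```text
clock: 8.25
ee_pos: [0.426, -0.2646, 0.1478]
orientation: [-0.001, 0.776, 0.63, -0.0]
ft_force: [0.5, 0.6, 0.2]
width: 0.0405
finger_force: 0.0
```

```bash
cat >> h.py <<'E'
def tray(g,x,y,z0=0.,rad=.09):
    "rim rectangle of a tray whose underside is at z0: centre of it (mm), yaw, size"
    P=pts(g); m=(np.abs(P[...,2]-z0-.032)<.006)&(np.hypot(P[...,0]-x,P[...,1]-y)<rad)
    n,l,st,_=cv2.connectedComponentsWithStats(m.astype(np.uint8)); i=1+np.argmax(st[1:,4])
    q=P[l==i]; c,(w,h),a=cv2.minAreaRect((q[:,:2]*1000).astype(np.float32))
    if h>w: w,h,a=h,w,a-90
    return np.round(c,1),round(a,1),(round(w,1),round(h,1)),round(float(np.median(q[:,2])),4)
E
python3 - <<'E'
from h import *
s,p,M,w=tool(); print(p,w,s["width"])
g=grab("wrist","w3.png"); print(tray(g,.431,-.267))
E
```

```text
[ 0.42598216 -0.26455634  0.14784335] -11.854428709481098 0.04050175596298597
(array([ 429. , -266.3]), -11.6, (110.1, 60.3), 0.0318)
```

View pics/w3.png

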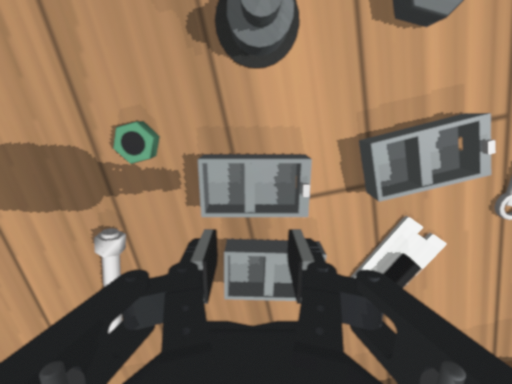

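Tray C spans (199,157)–(311,216) with its key on the right at (306,190). Next I'll grasp it and check the pan key in an enlarged crop.

>>> arm_command --deltas "-0.0011 -0.0017 0.03 -0.25;0 0 0.04 0;0 0 0.035 0;0 0 0.025 0;0 0 0.0108 0;0 0 0 0"

```text
clock: 9.05
ee_pos: [0.4239, -0.2663, 0.0074]
orientation: [-0.0, 0.775, 0.631, -0.0]
ft_force: [0.1, 0.6, 0.1]
width: 0.0409
finger_force: 0.0
```

Run:
```python
from h import *
s,p,M,w=tool(); print(p,w,s["ft_force"])
g=load("w0.png"); im=g[0]
cv2.imwrite("pics/c2.png",np.hstack([cv2.resize(im[95:245,185:345],None,fx=4,fy=4,interpolation=cv2.INTER_CUBIC)]))
P=pts(g); q=P[(P[...,2]>.0615)&(P[...,2]<.072)&(np.abs(P[...,0]-.605)<.02)&(np.abs(P[...,1]-.287)<.02)]; print("key pts",len(q),q.mean(0),q.min(0),q.max(0))
```

```text
[ 0.42387022 -0.2662897   0.00738716] -11.688693432224543 [0.09414347 0.6467173  0.08323942]
key pts 60 [0.60549645 0.28652574 0.06485241] [0.60268927 0.28050702 0.06186457] [0.60840156 0.2926159  0.06714576]
```

View pics/c2.png

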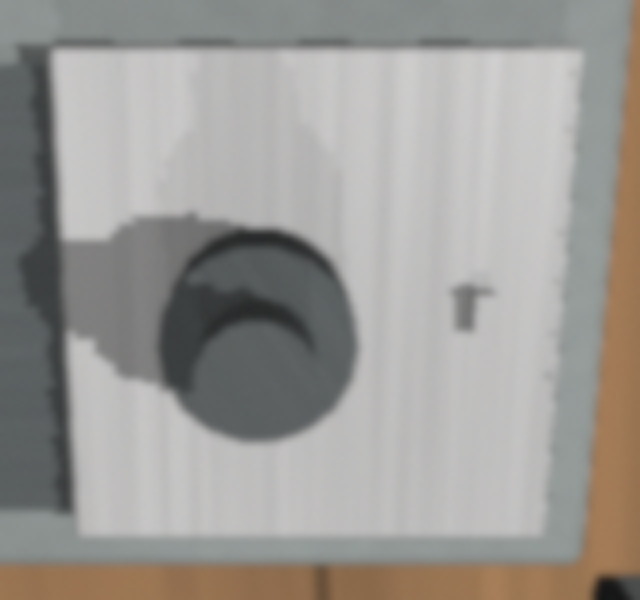

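The crop confirms the key, seen dark at (465,305). From depth it is centred at (0.6055, 0.2865), which puts the seat at about (0.5556, 0.2894).

>>> arm_command --deltas "0 0 0 0;0 0 0 0;0 0 0 0;0 0 0 0;0 0 0 0;0 0 -0.025 0;0 0 -0.04 0;0 0 -0.05 0;0 0 0 -8.4;0 0 0 0" --grip 1

```text
clock: 10.3
ee_pos: [0.424, -0.2666, 0.1233]
orientation: [0.001, 0.728, 0.686, 0.001]
ft_force: [0.1, -0.1, -2.2]
width: 0.0089
finger_force: 64.1
```

Run:
```python
from h import *
s,p,M,w=tool(); print(s["width"],s["finger_force"])
go(.5505,.2887,.125,-3.3)
g=grab("wrist","w4.png"); print(tray(g,p[0],p[1],p[2]-.007), "wall c expected", p[:2]+.001*M[:2,0])
```

```text
0.008868232172831387 64.09937024116516
t10.3 tcp [ 0.424  -0.2666  0.1233] yaw -3.4 -> turn -0.1 shift [ 0.5617  0.0944 -0.0017]
(array([ 429.9, -265.6]), -3.2, (110.7, 61.3), 0.1465) wall c expected [ 0.42401564 -0.26563968]
```

>>> arm_command --deltas "0.05 0.0094 0 0;0.0575 0.0094 0 0;0.0575 0.0094 0 0;0.0575 0.0094 0 0;0.0575 0.0094 0 0;0.0575 0.0094 0 0;0.0575 0.0094 0 0;0.0575 0.0094 0 0;0.0575 0.0094 0 0;0.0515 0.0094 0 0"

```text
clock: 11.6
ee_pos: [0.5497, 0.2903, 0.1214]
orientation: [-0.0, 0.728, 0.685, -0.001]
ft_force: [-0.4, 0.5, -0.6]
width: 0.009
finger_force: 64.0
```

>>> arm_command --deltas "0 0 0 0;0 0 0.015 0;0 0 0.01 0;0 0 0 0;0 0 0 0"

```text
clock: 12.22
ee_pos: [0.5505, 0.2875, 0.0976]
orientation: [0.0, 0.728, 0.686, -0.0]
ft_force: [-0.5, 0.5, -1.0]
width: 0.0087
finger_force: 64.0
```

Run:
```python
from h import *
go(.5501,.2885,.065,-3.3); s,p,M,w=tool()
g=grab("wrist","w5.png"); print(tray(g,.55,.288,p[2]-.007)); print(s["width"])
P=pts(g); q=P[(np.abs(P[...,2]-.058)<.004)&(np.abs(P[...,0]-.557)<.09)&(np.abs(P[...,1]-.288)<.09)]; print(q.min(0),q.max(0))
```

```text
t12.2 tcp [0.5505 0.2875 0.0976] yaw -3.4 -> turn -0.1 shift [ 0.001  -0.0004  0.0326]
(array([556.4, 288.7]), -3.5, (111.4, 61.1), 0.1207)
0.008701235742414864
[0.48233503 0.2619689  0.05474204] [0.63439498 0.36819744 0.06060267]
```

View pics/w5.png

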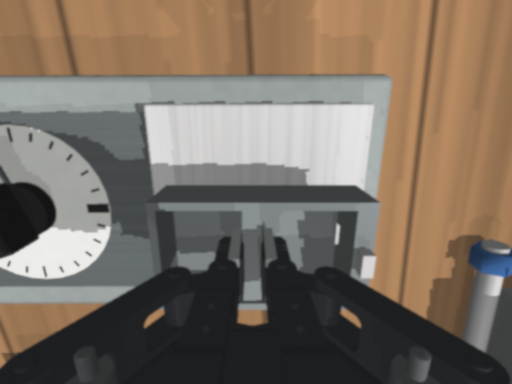

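Tray over the pan: its rim runs from (150,205) to (375,205) and it is parallel to the pan. Correcting by under 1 mm and lowering it.

>>> arm_command --deltas "0.0008 -0.0006 0.01 -0.15;0 0 0.01 0;0 0 0.006 0;0 0 0.004 0;0 0 0.002 0;0 0 0 0;0 0 0 0"

```text
clock: 13.15
ee_pos: [0.5496, 0.289, 0.0666]
orientation: [-0.0, 0.727, 0.687, -0.0]
ft_force: [-5.0, -1.4, 10.0]
width: 0.0086
finger_force: 65.6
```

Run:
```python
from h import *
go(.5501,.2885,.0654,-3.3); s,p,M,w=tool(); print(s["ft_force"],s["width"])
g=grab("wrist","w6.png"); print(tray(g,.55,.288,.058))
```

```text
t13.2 tcp [0.5496 0.289  0.0666] yaw -3.2 -> turn 0.1 shift [-0.0005  0.0006  0.0012]
[-4.95118626 -1.40107634 10.01638624] 0.00857072193863142
(array([555.9, 289.9]), -2.9, (111.1, 61.5), 0.0896)
```

>>> arm_command --deltas "0 0 0 0;0 0 0 0;0 0 0 0;0 0 -0.02 0;0 0 -0.04 0;0 0 -0.05 0;0 0 -0.02 0;0 0 0 0;0 0 0 0" --grip 0.05

```text
clock: 14.32
ee_pos: [0.5492, 0.289, 0.1951]
orientation: [-0.0, 0.726, 0.687, -0.0]
ft_force: [-0.3, 0.8, -1.1]
width: 0.0402
finger_force: 0.0
```

```bash
cat >> h.py <<'E'
def key(g,x,y,z):
    "key top at height z+7mm near x,y"
    P=pts(g); q=P[(P[...,2]>z+.0035)&(P[...,2]<z+.013)&(np.hypot(P[...,0]-x,P[...,1]-y)<.016)]; return len(q),np.round((q.min(0)+q.max(0))/2,4),np.round(np.ptp(q,axis=0),4)
E
python3 - <<'E'
from h import *
g=grab("wrist","w7.png"); print(tray(g,.555,.289,.058),key(g,.6055,.2865,.09)); s,p,M,w=tool(); print(p,w)
P=pts(g); q=P[(np.abs(P[...,2]-.09)<.006)&(np.abs(P[...,0]-.557)<.07)&(np.abs(P[...,1]-.288)<.05)]
A=np.c_[q[:,:2],np.ones(len(q))]; print("plane tilt",np.linalg.lstsq(A,q[:,2],rcond=None)[0])
t=grab("top"); print("top",tray(t,.555,.289,.058)); 
for n,x,y in(("A",.628,.008),("B",.604,-.273),("D",.43,-.371)): print(n,tray(t,x,y))
go(.427,-.371,.15,-14)
E
```

```text
(array([555.8, 290.3]), -3.2, (110.3, 59.8), 0.0897) (95, array([0.6054, 0.2875, 0.0966]), array([0.0066, 0.0117, 0.0054]))
[0.54896586 0.28883031 0.19460499] -3.186203657101182
plane tilt [0.00539442 0.00604885 0.08455172]
top (array([556.4, 289.6]), -3.0, (110.8, 62.1), 0.0898)
A (array([628.4,   7.9]), -13.5, (110.9, 60.3), 0.0319)
B (array([ 603.4, -273. ]), 2.7, (110.4, 61.3), 0.0316)
D (array([ 430.9, -370.4]), -13.6, (111.8, 61.7), 0.0313)
t14.4 tcp [0.5489 0.2888 0.1944] yaw -3.2 -> turn 10.8 shift [-0.6697  0.0413  0.0444]
```

Run:
```python
from h import *
go(.6235,.0091,.15,-13.4)
```

```text
t14.4 tcp [0.5489 0.2888 0.1944] yaw -3.2 -> turn 10.2 shift [-0.2548  0.1373  0.0444]
```

>>> arm_command --deltas "0 0 0 10.2;-0.051 0.0275 0 0;-0.051 0.0275 0 0;-0.051 0.0275 0.0144 0;-0.051 0.0275 0.015 0;-0.0508 0.0273 0.015 0;0 0 0 0;0 0 0 0;0 0 0 0"

```text
clock: 15.55
ee_pos: [0.6241, 0.0116, 0.1509]
orientation: [-0.0, 0.784, 0.621, 0.0]
ft_force: [-0.4, -0.5, 1.6]
width: 0.0401
finger_force: 0.0
```

```bash
cat >> h.py <<'E'
def pick(x,y,name):
    "look at a tray from above, print it and the way down to its cross wall"
    g=grab("wrist",name); c,a,sz,z=tray(g,x,y); print(c,a,sz,z,"key",key(g,c[0]/1000+.05*np.cos(np.radians(a)),c[1]/1000+.05*np.sin(np.radians(a)),.032))
    go(c[0]/1000-.005*np.cos(np.radians(a)),c[1]/1000-.005*np.sin(np.radians(a)),.0075,a)
E
python3 - <<'E'
from h import *
pick(.628,.008,"w8.png")
E
```

```text
[627.5   8.2] -13.6 (110.3, 60.2) 0.0318 key (91, array([ 0.6758, -0.0038,  0.0383]), array([0.008 , 0.013 , 0.0053]))
t15.6 tcp [0.6242 0.0116 0.151 ] yaw -13.2 -> turn 0.4 shift [-0.0025 -0.001   0.1435]
```

>>> arm_command --deltas "-0.0025 -0.001 0.03 0.4;0 0 0.04 0;0 0 0.035 0;0 0 0.025 0;0 0 0.0135 0;0 0 0 0;0 0 0 0"

```text
clock: 16.48
ee_pos: [0.6236, 0.0075, 0.0087]
orientation: [0.0, 0.787, 0.617, 0.001]
ft_force: [0.5, -0.1, -0.0]
width: 0.0407
finger_force: 0.0
```

>>> arm_command --deltas "0 0 0 0;0 0 0 0;0 0 0 0;0 0 0 0;0 0 0 0;0 0 -0.025 0;0 0 -0.05 0;0 0 -0.06 0;0 0 0 -10.2;0 0 0 0" --grip 1

```text
clock: 17.73
ee_pos: [0.6227, 0.0074, 0.1432]
orientation: [-0.0, 0.729, 0.684, 0.001]
ft_force: [-0.5, 0.6, -1.7]
width: 0.0091
finger_force: 60.7
```

```bash
cat >> h.py <<'E'
SEAT=np.array([.5557,.2897]); 
def place(level,name,dz=.0074,hover=None):
    "held tray: measure against tool, print the way to the seat at that level"
    s,p,M,w=tool(); g=grab("wrist",name); c,a,sz,z=tray(g,p[0],p[1],p[2]-dz); o=c/1000-p[:2]
    print("held",c,a,sz,z,"width",s["width"].round(4),"offset along %.4f lateral %.4f"%(o@M[:2,1],o@M[:2,0]))
    t=SEAT-o; go(t[0],t[1],.058+.032*level+dz+(hover or 0),w-3.2-a)
E
python3 - <<'E'
from h import *
place(1,"w9.png",hover=.035)
E
```

```text
Traceback (most recent call last):
  File "h.py", line 47, in place
    print("held",c,a,sz,z,"width",s["width"].round(4),"offset along %.4f lateral %.4f"%(o@M[:2,1],o@M[:2,0]))
                                  ^^^^^^^^^^^^^^^^
AttributeError: 'float' object has no attribute 'round'
```

```bash
sed -i 's/s\["width"\].round(4)/round(s["width"],4)/' h.py
python3 - <<'E'
from h import *
place(1,"w9.png",hover=.035)
E
```

```text
held [628.2   8.7] -3.7 (110.4, 61.2) 0.1654 width 0.0085 offset along 0.0059 lateral 0.0017
t17.8 tcp [0.6219 0.0073 0.1418] yaw -3.8 -> turn -0.5 shift [ 0.2765 -0.0882  0.0094]
```

>>> arm_command --deltas "0.0553 -0.0176 0 -0.5;0.0553 -0.0176 0 0;0.0553 -0.0177 0 0;0.0553 -0.0176 0 0;0.0553 -0.0177 0 0;0 0 0.0094 0;0 0 0 0;0 0 0 0"

```text
clock: 18.82
ee_pos: [0.5506, 0.286, 0.1329]
orientation: [0.0, 0.727, 0.686, -0.001]
ft_force: [-0.1, -0.7, -1.0]
width: 0.0086
finger_force: 60.7
```

Run:
```python
from h import *
place(1,"w10.png",dz=.0085)
```

```text
held [556.5 287.2] -3.3 (111.0, 61.4) 0.1559 width 0.0086 offset along 0.0058 lateral 0.0015
t18.9 tcp [0.5507 0.2861 0.1332] yaw -3.3 -> turn -0.1 shift [ 0.0023 -0.0011  0.0347]
```

>>> arm_command --deltas "0.0023 -0.0011 0.008 -0.1;0 0 0.01 0;0 0 0.008 0;0 0 0.005 0;0 0 0.002 0;0 0 0 0;0 0 0 0"

```text
clock: 19.75
ee_pos: [0.5493, 0.2907, 0.1005]
orientation: [0.0, 0.725, 0.688, 0.0]
ft_force: [0.7, 0.5, -1.2]
width: 0.0087
finger_force: 60.7
```

Run:
```python
from h import *
place(1,"w11.png",dz=.0085); print(r.observe()["ft_force"])
```

```text
held [555.3 292. ] -3.0 (110.5, 61.0) 0.1235 width 0.0087 offset along 0.0060 lateral 0.0016
t19.8 tcp [0.5493 0.2907 0.1005] yaw -3.0 -> turn 0.2 shift [-0.0023  0.0005  0.002 ]
[-0.2412374  -0.37255806 -0.55293728]
```

>>> arm_command --deltas "-0.002 0.0003 0 0.1;0 0 0 0;0 0 0 0;0 0 0.0015 0;0 0 0 0"

```text
clock: 20.42
ee_pos: [0.5493, 0.2886, 0.0986]
orientation: [-0.0, 0.726, 0.688, 0.0]
ft_force: [0.0, -1.0, -0.4]
width: 0.0083
finger_force: 60.7
```

Run:
```python
from h import *
place(1,"w12.png",dz=.0085); print(r.observe()["ft_force"])
```

```text
held [555.3 289.8] -3.1 (111.0, 61.4) 0.1217 width 0.0083 offset along 0.0059 lateral 0.0015
t20.5 tcp [0.5493 0.2886 0.0986] yaw -3.1 -> turn 0.1 shift [-0.0001  0.0004  0.0001]
[-0.40384172  0.14978543 -0.92225623]
```

Tray 2 is on target and essentially seated. Releasing it.

>>> arm_command --deltas "0 0 0 0;0 0 0 0;0 0 0 0;0 0 -0.02 0;0 0 -0.04 0;0 0 -0.05 0;0 0 0 0;0 0 0 0" --grip 0.05

```text
clock: 21.48
ee_pos: [0.5491, 0.2886, 0.2094]
orientation: [-0.0, 0.726, 0.688, 0.0]
ft_force: [-0.3, -0.2, -0.6]
width: 0.0407
finger_force: 0.0
```

```bash
cat >> h.py <<'E'
def stack(level,name):
    g=grab("wrist",name); z=.058+.032*level; print("stack",tray(g,.5557,.2897,z),"key",key(g,.6055,.287,z+.032))
    P=pts(g); q=P[(np.abs(P[...,2]-z-.032)<.005)&(np.abs(P[...,0]-.557)<.07)&(np.abs(P[...,1]-.288)<.05)]
    print("tilt",np.linalg.lstsq(np.c_[q[:,:2],np.ones(len(q))],q[:,2],rcond=None)[0][:2].round(4))
E
python3 - <<'E'
from h import *
stack(1,"w13.png"); go(.5985,-.2732,.15,2.7)
E
```

```text
stack (array([555.2, 289.7]), -2.9, (110.3, 60.7), 0.1217) key (114, array([0.605 , 0.2871, 0.1283]), array([0.0067, 0.0129, 0.005 ]))
tilt [ 0.0036 -0.0009]
t21.5 tcp [0.5487 0.2885 0.2084] yaw -3.1 -> turn -5.8 shift [-0.5634  0.0233  0.0584]
```

>>> arm_command --deltas "-0.05 0.0023 0 -5.8;-0.057 0.0023 0 0;-0.057 0.0023 0 0;-0.057 0.0023 0 0;-0.057 0.0023 0 0;-0.057 0.0023 0 0;-0.057 0.0023 0 0;-0.057 0.0023 0.01 0;-0.057 0.0023 0.02 0;-0.0573 0.0023 0.028 0"

```text
clock: 22.78
ee_pos: [0.5936, -0.2736, 0.1499]
orientation: [-0.0, 0.69, 0.724, -0.0]
ft_force: [0.5, 0.9, 0.4]
width: 0.0405
finger_force: 0.0
```

>>> arm_command --deltas "0 0 0 0;0 0 0 0;0 0 0 0"

```text
clock: 23.15
ee_pos: [0.5943, -0.2701, 0.1512]
orientation: [-0.0, 0.689, 0.724, 0.0]
ft_force: [0.6, 0.4, 0.6]
width: 0.0406
finger_force: 0.0
```

Run:
```python
from h import *
pick(.6035,-.273,"w14.png")
```

```text
[ 602.4 -272.4] 2.9 (110.2, 60.0) 0.0317 key (82, array([ 0.6523, -0.2699,  0.0388]), array([0.0066, 0.0114, 0.0043]))
t23.2 tcp [ 0.5944 -0.2702  0.1515] yaw 2.9 -> turn -0.0 shift [-0.0026  0.0029  0.144 ]
```

>>> arm_command --deltas "-0.0026 0.0029 0.03 0;0 0 0.04 0;0 0 0.035 0;0 0 0.025 0;0 0 0.014 0;0 0 0 0;0 0 0 0"

```text
clock: 24.08
ee_pos: [0.5976, -0.2747, 0.0085]
orientation: [0.001, 0.69, 0.724, 0.0]
ft_force: [0.1, -0.2, 0.6]
width: 0.0405
finger_force: 0.0
```

>>> arm_command --deltas "0 0 0 0;0 0 0 0;0 0 0 0;0 0 0 0;0 0 0 0;0 0 -0.03 0;0 0 -0.06 0;0 0 -0.0615 0;0 0 0 6.1;0 0 0 0" --grip 1

```text
clock: 25.32
ee_pos: [0.5966, -0.2742, 0.159]
orientation: [-0.0, 0.727, 0.686, 0.0]
ft_force: [0.1, 0.5, -1.4]
width: 0.009
finger_force: 61.3
```

Run:
```python
from h import *
place(2,"w15.png",hover=.03)
```

```text
held [ 602.5 -272.7] -3.4 (110.8, 61.2) 0.1823 width 0.009 offset along 0.0058 lateral 0.0018
t25.4 tcp [ 0.5961 -0.274   0.1581] yaw -3.3 -> turn -0.1 shift [ 0.5588 -0.077  -0.0013]
```

>>> arm_command --deltas "0.05 -0.0077 0 -0.1;0.0565 -0.0077 0 0;0.0565 -0.0077 0 0;0.0565 -0.0077 0 0;0.0565 -0.0077 0 0;0.0565 -0.0077 0 0;0.0565 -0.0077 0 0;0.0565 -0.0077 0 0;0.0565 -0.0077 0 0;0.0568 -0.0077 0 0"

```text
clock: 26.62
ee_pos: [0.5509, 0.2892, 0.1575]
orientation: [-0.0, 0.726, 0.687, -0.001]
ft_force: [1.9, 0.2, -1.1]
width: 0.0091
finger_force: 61.2
```

>>> arm_command --deltas "0 0 0 0;0 0 0 0;0 0 0 0"

```text
clock: 27.0
ee_pos: [0.5522, 0.2855, 0.1584]
orientation: [0.0, 0.728, 0.686, -0.001]
ft_force: [0.1, -0.2, -1.1]
width: 0.0091
finger_force: 61.2
```

Run:
```python
from h import *
place(2,"w16.png",dz=.0088)
```

```text
held [558.3 286.9] -3.3 (111.0, 61.3) 0.1815 width 0.0091 offset along 0.0060 lateral 0.0017
t27.1 tcp [0.5523 0.2857 0.1586] yaw -3.4 -> turn -0.1 shift [ 0.0024 -0.0028  0.0278]
```

>>> arm_command --deltas "0.0024 -0.0026 0.008 -0.1;0 0 0.01 0;0 0 0 0;0 0 0 0;0 0 0 0"

```text
clock: 27.68
ee_pos: [0.5498, 0.2904, 0.141]
orientation: [0.0, 0.727, 0.687, 0.0]
ft_force: [-0.4, 0.9, -1.9]
width: 0.0088
finger_force: 61.2
```

Run:
```python
from h import *
place(2,"w17.png",dz=.0088)
```

```text
held [555.9 291.8] -3.2 (110.8, 61.2) 0.1642 width 0.0088 offset along 0.0060 lateral 0.0018
t27.7 tcp [0.5498 0.2904 0.1411] yaw -3.2 -> turn 0.0 shift [-0.0021 -0.0001  0.0103]
```

>>> arm_command --deltas "-0.002 0 0 0;0 0 0.004 0;0 0 0.003 0;0 0 0.002 0;0 0 0.001 0;0 0 0 0;0 0 0 0"

```text
clock: 28.6
ee_pos: [0.5495, 0.2884, 0.1309]
orientation: [-0.0, 0.727, 0.687, 0.0]
ft_force: [0.4, -0.1, -1.8]
width: 0.0086
finger_force: 61.2
```

Run:
```python
from h import *
place(2,"w18.png",dz=.0088); print(r.observe()["ft_force"])
```

```text
held [555.6 289.9] -3.3 (111.2, 61.0) 0.154 width 0.0086 offset along 0.0060 lateral 0.0019
t28.6 tcp [0.5495 0.2883 0.1309] yaw -3.2 -> turn -0.1 shift [-0.0002  0.0001  0.0001]
[ 0.36266908 -0.60937226 -1.8691732 ]
```

>>> arm_command --deltas "0 0 0 0;0 0 0 0;0 0 0 0;0 0 -0.02 0;0 0 -0.04 0;0 0 -0.05 0;0 0 0 0;0 0 0 0" --grip 0.05

```text
clock: 29.65
ee_pos: [0.5493, 0.2884, 0.2414]
orientation: [-0.0, 0.726, 0.687, 0.0]
ft_force: [-0.8, 0.2, -0.9]
width: 0.0403
finger_force: 0.0
```

Run:
```python
from h import *
stack(2,"w19.png"); go(.4261,-.3692,.15,-13.6)
t=grab("top"); P=pts(t); q=P[(P[...,2]>.06)&(P[...,2]<.09)&(np.hypot(P[...,0]-.463,P[...,1]+.118)<.07)]; print("weight",(q.min(0)+q.max(0))/2, tray(t,.431,-.37))
```

```text
stack (array([555.6, 290. ]), -2.7, (110.6, 60.8), 0.1538) key (109, array([0.6052, 0.2874, 0.1606]), array([0.0063, 0.0122, 0.0048]))
tilt [0.0033 0.0033]
t29.7 tcp [0.5489 0.2883 0.2405] yaw -3.2 -> turn 10.4 shift [-0.6679  0.0353  0.0905]
weight [ 0.46430335 -0.11885786  0.07363591] (array([ 430.9, -370.6]), -13.9, (111.1, 61.4), 0.0313)
```

>>> arm_command --deltas "0 0 0 10.4;-0.055 0.0032 0 0;-0.061 0.0032 0 0;-0.061 0.0032 0 0;-0.061 0.0032 0 0;-0.061 0.0032 0 0;-0.061 0.0032 0 0;-0.061 0.0032 0 0;-0.061 0.0032 0 0;-0.061 0.0032 0.02 0"

```text
clock: 31.0
ee_pos: [0.4502, -0.2464, 0.2215]
orientation: [0.001, 0.786, 0.619, 0.001]
ft_force: [1.2, 0.4, 0.3]
width: 0.0407
finger_force: 0.0
```

>>> arm_command --deltas "-0.061 0.0032 0.035 0;-0.0639 0.0032 0.035 0;0 0 0 0;0 0 0 0;0 0 0 0"

```text
out of range
```

Run:
```python
from h import *
pick(.431,-.371,"w20.png")
```

```text
Traceback (most recent call last):
  File "h.py", line 41, in pick
    g=grab("wrist",name); c,a,sz,z=tray(g,x,y); print(c,a,sz,z,"key",key(g,c[0]/1000+.05*np.cos(np.radians(a)),c[1]/1000+.05*np.sin(np.radians(a)),.032))
                                                                     ~~~^^^^^^^^^^^^^^^^^^^^^^^^^^^^^^^^^^^^^^^^^^^^^^^^^^^^^^^^^^^^^^^^^^^^^^^^^^^^^^^^
  File "h.py", line 38, in key
    P=pts(g); q=P[(P[...,2]>z+.0035)&(P[...,2]<z+.013)&(np.hypot(P[...,0]-x,P[...,1]-y)<.016)]; return len(q),np.round((q.min(0)+q.max(0))/2,4),np.round(np.ptp(q,axis=0),4)
                                                                                                                        ~~~~~^^^
ValueError: zero-size array to reduction operation minimum which has no identity
```

That call was refused because -0.0639 is over the limit. Resending it within the limit.

>>> arm_command --deltas "-0.06 0.0032 0.025 0;-0.06 0.0032 0.025 0;-0.005 0 0.02 0;0 0 0 0;0 0 0 0;0 0 0 0"

```text
clock: 31.8
ee_pos: [0.4291, -0.3617, 0.1541]
orientation: [0.0, 0.785, 0.62, 0.001]
ft_force: [0.2, -0.1, 0.0]
width: 0.041
finger_force: 0.0
```

Run:
```python
from h import *
pick(.431,-.371,"w20.png")
```

```text
[ 429.3 -370.2] -13.5 (110.0, 59.8) 0.0318 key (86, array([ 0.4776, -0.3817,  0.0383]), array([0.0083, 0.0124, 0.0053]))
t31.9 tcp [ 0.429  -0.3619  0.1541] yaw -13.5 -> turn 0.0 shift [-0.008  -0.0028  0.1466]
```

>>> arm_command --deltas "-0.0075 -0.0028 0.03 0;0 0 0.04 0;0 0 0.035 0;0 0 0.025 0;0 0 0.0166 0;0 0 0 0;0 0 0 0"

```text
clock: 32.72
ee_pos: [0.4241, -0.37, 0.0077]
orientation: [0.001, 0.786, 0.619, 0.0]
ft_force: [0.5, -0.6, -0.4]
width: 0.0407
finger_force: 0.0
```

>>> arm_command --deltas "0 0 0 0;0 0 0 0;0 0 0 0;0 0 0 0;0 0 0 0;0 0 -0.06 0;0 0 -0.0615 0;0 0 -0.06 0;0 0 0 -10.3;0 0 0 0" --grip 1

```text
clock: 33.98
ee_pos: [0.4234, -0.3692, 0.1887]
orientation: [0.0, 0.728, 0.686, 0.001]
ft_force: [-0.3, 0.2, -1.8]
width: 0.0089
finger_force: 59.7
```

Run:
```python
from h import *
place(3,"w21.png",hover=.03)
```

```text
held [ 429.4 -369.1] -3.4 (110.8, 61.4) 0.2127 width 0.0089 offset along 0.0060 lateral 0.0005
t34.0 tcp [ 0.4231 -0.3689  0.1879] yaw -3.5 -> turn -0.3 shift [ 0.6645  0.0902 -0.0035]
```

>>> arm_command --deltas "0.05 0.0078 0 -0.3;0.058 0.0078 0 0;0.0585 0.0078 0 0;0.0585 0.0078 0 0;0.0585 0.0078 0 0;0.0585 0.0078 0 0;0.0585 0.0078 0 0;0.0585 0.0078 0 0;0.0585 0.0078 0 0;0.0585 0.0078 0 0"

```text
clock: 35.28
ee_pos: [0.531, 0.2032, 0.187]
orientation: [-0.0, 0.727, 0.687, -0.001]
ft_force: [1.5, -0.2, -1.6]
width: 0.0087
finger_force: 59.6
```

>>> arm_command --deltas "0.0585 0.0078 0 0;0.03 0.0044 0 0;0 0 0 0;0 0 0 0;0 0 0 0"

```text
clock: 35.9
ee_pos: [0.5483, 0.2874, 0.1879]
orientation: [0.0, 0.726, 0.687, -0.001]
ft_force: [-1.2, -0.8, -1.2]
width: 0.0087
finger_force: 59.6
```

Run:
```python
from h import *
place(3,"w22.png",dz=.0075)
```

```text
held [554.3 287.6] -3.2 (110.8, 61.3) 0.2118 width 0.0087 offset along 0.0059 lateral 0.0006
t36.0 tcp [0.5484 0.2877 0.1881] yaw -3.2 -> turn 0.0 shift [0.0019 0.0012 0.0266]
```

>>> arm_command --deltas "0.001 0.0012 0.008 0;0 0 0.009 0;0 0 0 0;0 0 0 0;0 0 0 0"

```text
clock: 36.58
ee_pos: [0.5498, 0.2903, 0.1715]
orientation: [0.0, 0.725, 0.688, 0.0]
ft_force: [-0.1, -0.4, -1.2]
width: 0.0087
finger_force: 59.6
```

Run:
```python
from h import *
place(3,"w23.png",dz=.0080)
```

```text
held [555.7 290.3] -3.1 (110.7, 61.6) 0.1953 width 0.0087 offset along 0.0059 lateral 0.0003
t36.6 tcp [0.5498 0.2903 0.1715] yaw -3.0 -> turn 0.1 shift [-0.0006 -0.      0.0095]
```

>>> arm_command --deltas "-0.0005 0 0.003 0.1;0 0 0.003 0;0 0 0.002 0;0 0 0.001 0;0 0 0 0;0 0 0 0"

```text
clock: 37.38
ee_pos: [0.5497, 0.2897, 0.1623]
orientation: [-0.0, 0.726, 0.688, 0.0]
ft_force: [0.4, -0.5, -1.0]
width: 0.0092
finger_force: 59.6
```

Run:
```python
from h import *
place(3,"w24.png",dz=.008); print(r.observe()["ft_force"])
```

```text
held [555.8 289.9] -3.0 (110.9, 61.2) 0.1862 width 0.0092 offset along 0.0061 lateral 0.0005
t37.4 tcp [0.5497 0.2898 0.1623] yaw -3.1 -> turn 0.2 shift [-0.0002 -0.0001  0.0003]
[ 0.18506238  0.24942864 -1.40741299]
```

>>> arm_command --deltas "0 0 0 0;0 0 0 0;0 0 0 0;0 0 -0.02 0;0 0 -0.04 0;0 0 -0.05 0;0 0 0 0;0 0 0 0" --grip 0.05

```text
clock: 38.42
ee_pos: [0.5495, 0.2898, 0.2729]
orientation: [-0.0, 0.726, 0.688, 0.0]
ft_force: [-0.6, 0.3, -0.6]
width: 0.0406
finger_force: 0.0
```

Run:
```python
from h import *
stack(3,"w25.png")
t=grab("top","top1.png"); P=pts(t); q=P[(P[...,2]>.06)&(P[...,2]<.09)&(np.hypot(P[...,0]-.463,P[...,1]+.118)<.09)]; print("weight",(q.min(0)+q.max(0))/2)
m=((P[...,2]>.02)&(P[...,2]<.05)&(np.hypot(P[...,0]-.574,P[...,1]+.404)<.09)&(t[0].max(-1)<90)); q=P[m]; c=cv2.minAreaRect((q[:,:2]*1000).astype(np.float32)); print("lid bar",c)
x,y=np.array(c[0])/1000; go(x,y,.16,-46)
```

```text
stack (array([555.5, 289.9]), -3.0, (110.3, 60.3), 0.1857) key (114, array([0.6052, 0.2876, 0.1925]), array([0.0062, 0.0126, 0.006 ]))
tilt [0.004  0.0041]
weight [ 0.46414052 -0.11887633  0.07060436]
lid bar ((542.7439575195312, -409.9329528808594), (39.37205505371094, 9.461212158203125), 42.45719909667969)
t38.5 tcp [0.5489 0.2896 0.2714] yaw -3.1 -> turn 42.9 shift [-0.4904  0.4989  0.1114]
```

>>> arm_command --deltas "0 0 0 10.7;0 0 0 10.7;0 0 0 10.7;0 0 0 10.7;-0.035 0.0355 0 0;-0.041 0.0416 0 0;-0.041 0.0416 0 0;-0.041 0.0416 0 0;-0.041 0.0416 0 0;-0.041 0.0416 0 0"

```text
clock: 39.78
ee_pos: [0.546, -0.0537, 0.2714]
orientation: [-0.0, 0.927, 0.376, -0.001]
ft_force: [1.5, -0.6, -0.1]
width: 0.0404
finger_force: 0.0
```

>>> arm_command --deltas "-0.041 0.0416 0 0;-0.041 0.0416 0 0;-0.041 0.0416 0.02 0;-0.041 0.0416 0.03 0;-0.041 0.0416 0.03 0;-0.045 0.047 0.03 0;0 0 0 0;0 0 0 0;0 0 0 0"

```text
clock: 40.9
ee_pos: [0.5457, -0.3936, 0.169]
orientation: [-0.0, 0.926, 0.377, 0.0]
ft_force: [0.3, -0.3, 0.3]
width: 0.0406
finger_force: 0.0
```

```bash
cat >> h.py <<'E'
def lid(g,x,y,z0):
    "lid plate rectangle and handle bar, underside at z0"
    P=pts(g); d=np.hypot(P[...,0]-x,P[...,1]-y)
    out=[]
    for lo,hi in((.003,.010),(.027,.037)):
        m=(P[...,2]>z0+lo)&(P[...,2]<z0+hi)&(d<.075)
        n,l,st,_=cv2.connectedComponentsWithStats(m.astype(np.uint8)); i=1+np.argmax(st[1:,4]); q=P[l==i]
        c,(w,h),a=cv2.minAreaRect((q[:,:2]*1000).astype(np.float32))
        if h>w: w,h,a=h,w,a-90
        out.append((np.round(c,1),round(a,1),(round(w,1),round(h,1)),round(float(np.median(q[:,2])),4),len(q)))
    return out
E
python3 - <<'E'
from h import *
g=grab("wrist","w26.png")
for o in lid(g,.543,-.41,0): print(o)
c,a=lid(g,.543,-.41,0)[1][:2]; go(c[0]/1000,c[1]/1000,.012,a-90)
E
```

```text
(array([ 545.6, -408.5]), 44.1, (109.5, 60.1), 0.0064, 4023)
(array([ 543.6, -410.9]), 44.5, (43.9, 11.0), 0.0322, 421)
t41.0 tcp [ 0.5458 -0.3936  0.1692] yaw -45.7 -> turn -0.2 shift [-0.0137  0.0108  0.1572]
```

View pics/w26.png

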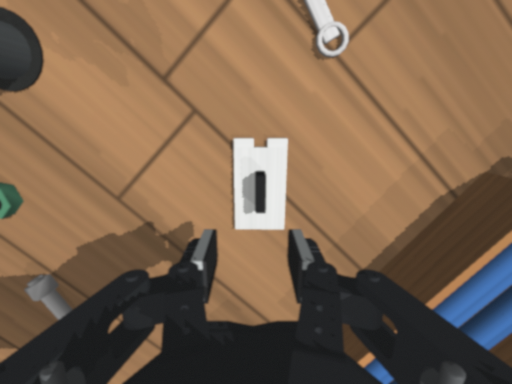

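The lid lies at (260,185) with its slot facing image-up (tool +x) and its handle bar at (260,192). It had been knocked about 3 cm. Grasping it now.

>>> arm_command --deltas "-0.0137 0.0108 0.03 -0.2;0 0 0.045 0;0 0 0.04 0;0 0 0.028 0;0 0 0.0155 0;0 0 0 0;0 0 0 0"

```text
clock: 41.82
ee_pos: [0.5433, -0.4131, 0.0119]
orientation: [0.001, 0.926, 0.377, 0.001]
ft_force: [1.0, -0.5, 0.5]
width: 0.0404
finger_force: 0.0
```

>>> arm_command --deltas "0 0 0 0;0 0 0 0;0 0 0 0;0 0 0 0;0 0 0 0;0 0 -0.05 0;0 0 -0.06 0;0 0 -0.06 0;0 0 -0.05 10.7;0 0 0 10.7" --grip 1

```text
clock: 43.08
ee_pos: [0.5436, -0.4147, 0.2356]
orientation: [0.003, 0.981, 0.195, 0.003]
ft_force: [0.7, -0.6, -1.8]
width: 0.0109
finger_force: 60.2
```

>>> arm_command --deltas "0 0 0 10.7;0 0 0 10.7;0 0 0 4.6;0 0 0 0;0 0 0 0"

```text
clock: 43.7
ee_pos: [0.5423, -0.4125, 0.2304]
orientation: [-0.0, 1.0, -0.026, -0.0]
ft_force: [-0.4, -0.0, -1.6]
width: 0.0109
finger_force: 60.2
```

```bash
cat >> h.py <<'E'
def placelid(name,dz,hover=0.,seat=np.array([.5556,.2899])):
    s,p,M,w=tool(); g=grab("wrist",name); (c,a,sz,z,n),b=lid(g,p[0],p[1],p[2]-dz)
    o=c/1000-p[:2]; print("lid",c,a,sz,z,"bar",b,"width",round(s["width"],4),"off x %.4f y %.4f"%(o@M[:2,0],o@M[:2,1]),s["ft_force"].round(1))
    t=seat-o; go(t[0],t[1],.186+dz+hover,w-3.1-a)
E
python3 - <<'E'
from h import *
placelid("w27.png",.0105,.02)
E
```

```text
lid [ 562.7 -414.8] -3.1 (81.5, 60.3) 0.2249 bar (array([ 545.8, -414. ]), -41.8, (39.4, 34.8), 0.2509, 2241) width 0.0109 off x 0.0205 y 0.0012 [-0.4 -0.  -1.6]
t43.8 tcp [ 0.5423 -0.4126  0.2304] yaw -93.0 -> turn -0.0 shift [-0.044  -0.7034  0.0139]
```

>>> arm_command --deltas "-0.0026 -0.05 0 0;-0.0026 -0.058 0 0;-0.0026 -0.06 0 0;-0.0026 -0.06 0 0;-0.0026 -0.06 0 0;-0.0026 -0.06 0 0;-0.0026 -0.06 0 0;-0.0026 -0.06 0 0;-0.0026 -0.06 0 0;-0.0026 -0.06 0 0"

```text
clock: 45.0
ee_pos: [0.548, 0.1781, 0.2307]
orientation: [-0.0, 1.0, -0.026, 0.0]
ft_force: [1.3, -0.0, -1.0]
width: 0.0102
finger_force: 60.2
```

>>> arm_command --deltas "-0.0026 -0.06 0 0;-0.0024 -0.055 0 0;0 0 0.006 0;0 0 0 0;0 0 0 0;0 0 0 0"

```text
clock: 45.75
ee_pos: [0.5497, 0.2898, 0.2249]
orientation: [-0.0, 1.0, -0.028, 0.0]
ft_force: [0.2, 0.0, 0.0]
width: 0.0107
finger_force: 60.2
```

Run:
```python
from h import *
placelid("w28.png",.0115)
g=load("w28.png"); cv2.imwrite("pics/c3.png",cv2.resize(g[0][60:310,130:390],None,fx=2.3,fy=2.3,interpolation=cv2.INTER_CUBIC))
```

```text
lid [569.7 287.3] -3.1 (82.1, 60.3) 0.2195 bar (array([553.1, 288.3]), 35.4, (39.7, 34.9), 0.2454, 2237) width 0.0107 off x 0.0201 y 0.0013 [0.2 0.  0. ]
t45.8 tcp [0.5497 0.29   0.2248] yaw -93.2 -> turn 0.0 shift [-0.0142 -0.0015  0.0273]
```

View pics/c3.png

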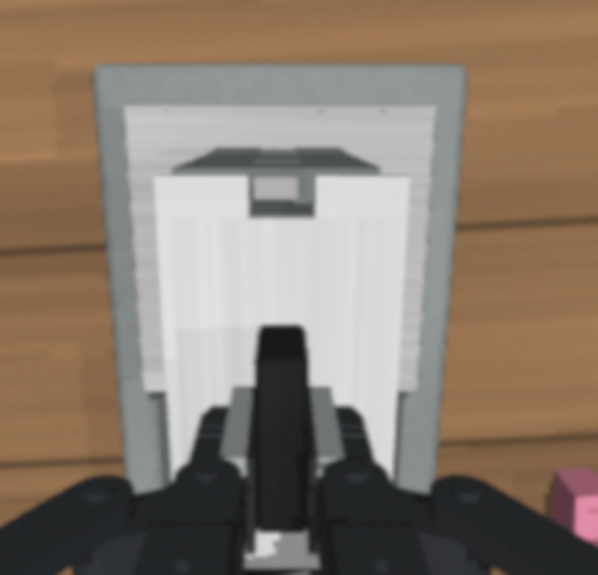

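The lid is over the stack: its plate spans crop (155–410, from 178) and the slot (249–315), with the key visible through the slot at (253–299,175–202).

Run:
```python
from h import *
s,p,M,w=tool(); g=load("w28.png"); P=pts(g); a=np.radians(-3.1); X=np.array([np.cos(a),np.sin(a)]); Y=np.array([np.sin(a),-np.cos(a)])  # lid x, tool y
loc=np.stack([(P[...,:2]-p[:2])@X,(P[...,:2]-p[:2])@Y,P[...,2]],-1)*1000
L=loc[(np.abs(loc[...,2]-219.5)<3)&(np.abs(loc[...,1])<45)&(loc[...,0]>0)&(loc[...,0]<80)]
print("lid edge x",np.percentile(L[:,0],[99,99.9,100]),"y",L[:,1].min(),L[:,1].max())
K=loc[(loc[...,2]>190.5)&(loc[...,2]<197)&(np.abs(loc[...,1])<14)&(loc[...,0]>35)&(loc[...,0]<75)]
print("key",len(K),K.min(0),K.max(0),np.median(K,0))
T=loc[(np.abs(loc[...,2]-186)<2.5)&(np.abs(loc[...,1])<45)&(loc[...,0]>35)&(loc[...,0]<75)]
print("tray top",len(T),T.min(0),T.max(0))
```

```text
lid edge x [60.72955951 61.10431875 61.19535648] y -28.52022554879328 31.77079637117492
key 190 [ 52.54721995  -5.65559529 191.48849658] [ 58.43914726   5.93980923 195.3744533 ] [5.55284012e+01 1.37826036e-01 1.93252299e+02]
tray top 421 [ 50.33254732 -29.65761312 184.27251261] [ 60.39659227  29.84091562 188.4028367 ]
```

>>> arm_command --deltas "-0.0007 -0.0015 0.008 0;0 0 0.008 0;0 0 0 0;0 0 0 0;0 0 0 0"

```text
clock: 46.42
ee_pos: [0.5489, 0.2926, 0.2087]
orientation: [-0.0, 1.0, -0.027, 0.0]
ft_force: [-0.5, -0.7, -0.8]
width: 0.0108
finger_force: 60.2
```

```bash
cat >> h.py <<'E'
def rel(name):
    s,p,M,w=tool(); g=grab("wrist",name); P=pts(g); (c,an,sz,z,n),b=lid(g,p[0],p[1],p[2]-.0115); a=np.radians(-3.1); X=np.array([np.cos(a),np.sin(a)]); Y=np.array([np.sin(a),-np.cos(a)])
    loc=np.stack([(P[...,:2]-p[:2])@X,(P[...,:2]-p[:2])@Y,P[...,2]],-1)*1000; b=np.abs(loc[...,1])<45; zl=z*1000
    L=loc[(np.abs(loc[...,2]-zl)<2.5)&b&(loc[...,0]>0)&(loc[...,0]<80)]
    T=loc[(np.abs(loc[...,2]-186)<2.5)&b&(loc[...,0]>25)&(loc[...,0]<75)] if zl>196 else np.zeros((1,3))
    K=loc[(loc[...,2]>190.5)&(loc[...,2]<min(197,zl-2))&(np.abs(loc[...,1])<14)&(loc[...,0]>35)&(loc[...,0]<75)] if zl>196 else np.zeros((1,3))
    print("tcp",p.round(4),"yaw",w.round(2),"lid yaw",an,"ztop",z,"end",L[:,0].max().round(1),"y",((L[:,1].min()+L[:,1].max())/2).round(1),"| key",K.min(0).round(1),K.max(0).round(1),"| tray",T.min(0).round(1),T.max(0).round(1),s["ft_force"].round(1))
E
python3 - <<'E'
from h import *
rel("w29.png")
E
```

```text
tcp [0.5489 0.2926 0.2087] yaw -93.09 lid yaw -3.2 ztop 0.2032 end 61.1 y 1.4 | key [ 53.3  -3.1 190.6] [ 59.5   8.1 194.8] | tray [ 51.8 -27.4 183.5] [ 61.5  32.5 188.2] [-0.5 -0.7 -0.8]
```

>>> arm_command --deltas "0.0002 0.001 0 0;0 0 0 0;0 0 0.004 0;0 0 0 0;0 0 0 0"

```text
clock: 47.1
ee_pos: [0.5489, 0.2916, 0.2043]
orientation: [0.0, 1.0, -0.027, -0.0]
ft_force: [0.2, -0.2, -1.7]
width: 0.0104
finger_force: 60.2
```

Run:
```python
from h import *
rel("w30.png")
```

```text
tcp [0.5489 0.2916 0.2043] yaw -93.09 lid yaw -3.0 ztop 0.1989 end 61.1 y 1.3 | key [ 50.  -13.8 190.9] [ 61.   13.7 196.9] | tray [ 51.8 -28.2 184.3] [ 61.4  31.4 188. ] [ 0.2 -0.2 -1.7]
```

>>> arm_command --deltas "0.0001 0.0001 0.003 0;0 0 0.002 0;0 0 0.001 0;0 0 0.0007 0;0 0 0 0;0 0 0 0"

```text
clock: 47.9
ee_pos: [0.549, 0.2915, 0.1978]
orientation: [-0.0, 1.0, -0.027, 0.0]
ft_force: [0.8, -0.3, -0.4]
width: 0.0105
finger_force: 60.4
```

Run:
```python
from h import *
rel("w31.png")
```

```text
tcp [0.549  0.2915 0.1978] yaw -93.09 lid yaw -3.0 ztop 0.1923 end 61.2 y 1.3 | key [0. 0. 0.] [0. 0. 0.] | tray [0. 0. 0.] [0. 0. 0.] [ 0.8 -0.3 -0.4]
```

>>> arm_command --deltas "0 0 0 0;0 0 0 0;0 0 0 0;0 0 -0.02 0;0 0 -0.04 0;0 0 -0.05 0;0 0 0 0;0 0 0 0" --grip 0.05

```text
clock: 48.95
ee_pos: [0.5489, 0.2915, 0.3082]
orientation: [-0.0, 1.0, -0.027, 0.0]
ft_force: [-0.6, 0.4, 0.4]
width: 0.0405
finger_force: 0.0
```

Run:
```python
from h import *
g=grab("wrist","w32.png")
for o in lid(g,.555,.29,.186): print(o)
P=pts(g); q=P[(np.abs(P[...,2]-.192)<.005)&(np.hypot(P[...,0]-.5556,P[...,1]-.29)<.07)]
print("tilt",np.linalg.lstsq(np.c_[q[:,:2],np.ones(len(q))],q[:,2],rcond=None)[0][:2].round(4))
t=grab("top","top2.png"); P=pts(t); q=P[(P[...,2]>.07)&(P[...,2]<.12)&(np.hypot(P[...,0]-.382,P[...,1]-.298)<.035)]
print("knob",cv2.minAreaRect((q[:,:2]*1000).astype(np.float32)),np.median(q[:,2]))
q=P[(P[...,2]>.06)&(P[...,2]<.09)&(np.hypot(P[...,0]-.463,P[...,1]+.118)<.09)]; print("weight",(q.min(0)+q.max(0))/2)
go(.383,.300,.18,11)
cv2.imwrite("pics/c4.png",np.hstack([cv2.resize(g[0][60:310,130:390],(480,460)),cv2.resize(t[0][130:270,100:200],(320,460),interpolation=cv2.INTER_CUBIC)]))
```

```text
(array([554.9, 289.5]), -3.1, (109.8, 60.1), 0.1923, 5678)
(array([552.1, 289.8]), -2.7, (43.5, 11.9), 0.2181, 632)
tilt [-0.0012 -0.0006]
knob ((381.84259033203125, 297.58740234375), (13.012380599975586, 45.43708419799805), 13.208162307739258) 0.08310663883090053
weight [ 0.46440144 -0.1187189   0.07191674]
t49.0 tcp [0.5484 0.2915 0.307 ] yaw -93.1 -> turn -104.1 shift [ 0.0399 -0.1608  0.127 ]
```

View pics/c4.png

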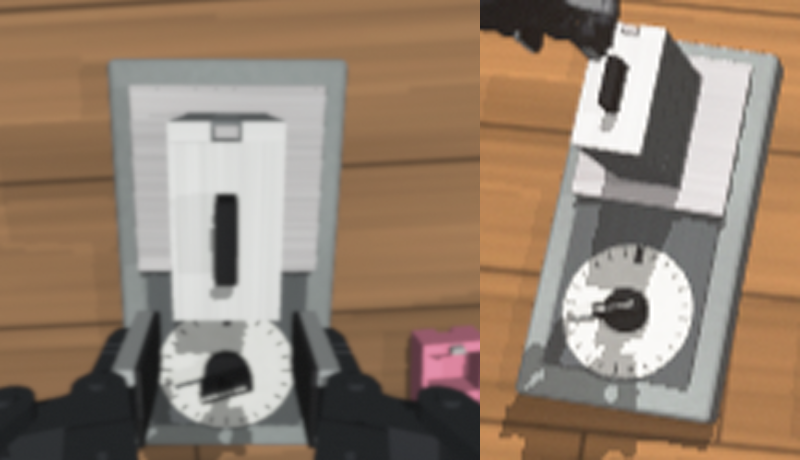

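The lid is flat and flush with the key in its slot. The knob pointer is at about yaw 103°. Moving over the knob and turning so that the wrist camera ends up facing away from the stack.

>>> arm_command --deltas "-0.0555 0.001 0 0;-0.0555 0.001 0 0;-0.0555 0.001 0 0;0 0 0 -10.7;0 0 0 -10.7;0 0 0 -10.7;0 0 0 -10.7;0 0 0 -10.7;0 0 0 -10.7;0 0 0 -10.7"

```text
clock: 50.3
ee_pos: [0.3875, 0.2967, 0.3082]
orientation: [0.0, 0.809, 0.588, -0.001]
ft_force: [-0.0, -0.1, 0.8]
width: 0.0404
finger_force: 0.0
```

>>> arm_command --deltas "0 0 0 -10.7;0 0 0 -10.7;0 0 0 -10.7;0 0 0 -10.7;0 0 0 -10.7;0 0 0 -10.7;0 0 0 -10.7;0 0 0 -10.7;0 0 0 -10.7;0 0 0 -10.7"

```text
clock: 51.55
ee_pos: [0.3875, 0.2967, 0.308]
orientation: [-0.0, 0.008, 1.0, -0.001]
ft_force: [0.3, 0.8, -0.4]
width: 0.0408
finger_force: 0.0
```

>>> arm_command --deltas "0 0 0.03 -10.7;0 0 0.03 -10.7;0 0 0.03 -10.7;0 0 0.02 -10.7;0 0 0 -10.7;0 0 0 -10.7;0 0 0 -10.7;0 0 0 -10.7;0 0 0 -10.7;0 0 0 -8.1"

```text
clock: 52.8
ee_pos: [0.3875, 0.2966, 0.1981]
orientation: [0.001, 0.785, -0.62, 0.0]
ft_force: [0.3, -1.0, 0.3]
width: 0.0407
finger_force: 0.0
```

Run:
```python
from h import *
s,p,M,w=tool(); print(s["joints"].round(2))
g=grab("wrist","w33.png"); P=pts(g); q=P[(P[...,2]>.0775)&(P[...,2]<.092)&(np.hypot(P[...,0]-.382,P[...,1]-.298)<.035)]
c,(a,b),an=cv2.minAreaRect((q[:,:2]*1000).astype(np.float32)); print("knob",c,a,b,an,np.median(q[:,2]))
go(c[0]/1000,c[1]/1000,.058,w)
q=P[(np.hypot(P[...,0]-.382,P[...,1]-.298)<.06)&(np.hypot(P[...,0]-.382,P[...,1]-.298)>.03)]; print("dial z",np.nanmedian(q[:,2]))
cv2.imwrite("pics/c5.png",cv2.resize(g[0][40:280,90:410],None,fx=2.4,fy=2.4,interpolation=cv2.INTER_CUBIC))
```

```text
[-1.22  0.22  0.51  2.05 -0.14  0.9   2.74]
knob (380.78729248046875, 299.0704650878906) 12.14637279510498 45.78550338745117 13.886431694030762 0.08311365009516164
t52.9 tcp [0.3875 0.2965 0.1981] yaw -166.3 -> turn 0.3 shift [-0.004   0.006   0.1401]
dial z 0.2643593901049117
```

View pics/c5.png

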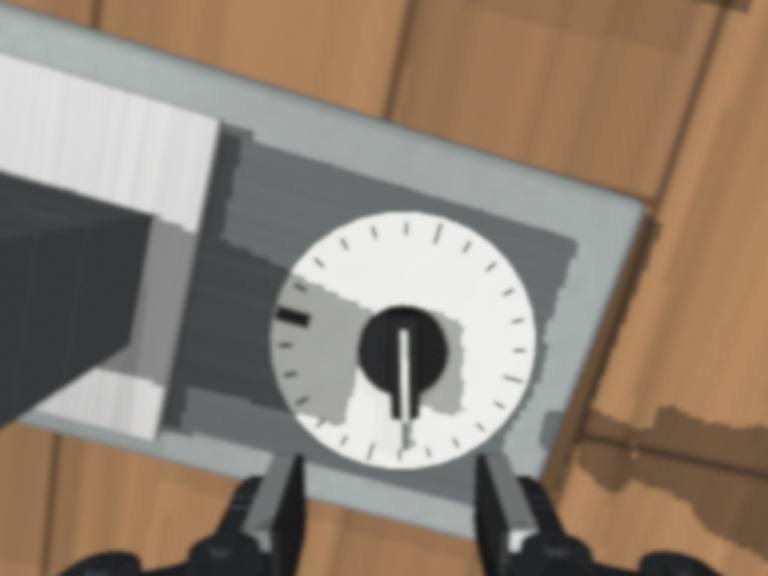

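The dial is centred at crop (403,340), the zero mark at (293,317), and the pointer runs down to (407,447). The bar is aligned with the tool x axis.

>>> arm_command --deltas "-0.0038 0.0055 0.03 0.3;0 0 0.04 0;0 0 0.035 0;0 0 0.022 0;0 0 0.01 0;0 0 0 0;0 0 0 0"

```text
clock: 53.72
ee_pos: [0.3823, 0.2999, 0.0626]
orientation: [-0.001, 0.781, -0.624, 0.0]
ft_force: [-0.3, 0.6, 0.9]
width: 0.0407
finger_force: 0.0
```

>>> arm_command --deltas "0 0 0 0;0 0 0 0;0 0 0 0;0 0 0 0;0 0 0 0" --grip 1

```text
clock: 54.35
ee_pos: [0.3808, 0.2997, 0.0627]
orientation: [0.001, 0.782, -0.624, -0.001]
ft_force: [-5.6, -0.7, 10.5]
width: 0.0118
finger_force: 58.9
```

Run:
```python
from h import *
g=load("w33.png"); f=lambda u,v,z=.047: pz(g,90+u/2.4,40+v/2.4,z)
c=f(403,340); z=f(293,317); t=f(407,447,.049)
for n,a in(("zero",z),("tip",t)): d=a-c; print(n,a,np.degrees(np.arctan2(d[1],d[0])))
print("c",c); s,p,M,w=tool(); print(p,w,s["width"],s["ft_force"],s["torque"])
```

```text
zero [0.43304881 0.29692557 0.047     ] 1.218027020282298
tip [0.36624596 0.34730172 0.049     ] 105.81145211607974
c [0.38082628 0.29581523 0.047     ]
[0.38076801 0.29969497 0.06265413] -167.15855337669512 0.011820734800210038 [-5.56940615 -0.69350095 10.4986069 ] [-0.29947578  1.13745319 -0.00144221]
```

>>> arm_command --deltas "0 0 -0.0015 0;0 0 0 5;0 0 0 10;0 0 0 10.5;0 0 0 10.5;0 0 0 10.5;0 0 0 10.5;0 0 0 10.5;0 0 0 10.5;0 0 0 10.5"

```text
clock: 55.6
ee_pos: [0.3797, 0.3001, 0.0628]
orientation: [-0.002, -0.122, 0.992, -0.0]
ft_force: [-3.9, 2.7, -7.7]
width: 0.0114
finger_force: 60.7
```

>>> arm_command --deltas "0 0 0 10.5;0 0 0 6.9;0 0 0 0;0 0 0 0;0 0 0 0"

```text
clock: 56.22
ee_pos: [0.3797, 0.3003, 0.0628]
orientation: [-0.002, 0.025, 1.0, -0.0]
ft_force: [-6.2, 3.2, -4.7]
width: 0.0115
finger_force: 61.1
```

Run:
```python
from h import *
s,p,M,w=tool(); print(p,w,s["width"],s["ft_force"],s["torque"])
```

```text
[0.37966695 0.30032963 0.06280535] 87.07836750089221 0.011454910739204165 [-6.18784551  3.23241086 -4.71796906] [ 0.70647171  1.03283491 -0.01877562]
```

Released, then lift and look at the pointer.

>>> arm_command --deltas "0 0 0 0;0 0 0 0;0 0 0 0;0 0 0 0;0 0 -0.03 0;0 0 -0.05 0;0 0 -0.05 0;0 0 0 0;0 0 0 0;0 0 0 0" --grip 0.05

```text
clock: 57.48
ee_pos: [0.3812, 0.299, 0.1923]
orientation: [-0.001, 0.027, 1.0, -0.001]
ft_force: [0.5, 0.7, 1.0]
width: 0.0407
finger_force: 0.0
```

Run:
```python
from h import *
s,p,M,w=tool(); g=grab("wrist","w34.png"); P=pts(g); q=P[(P[...,2]>.0775)&(P[...,2]<.092)&(np.hypot(P[...,0]-.382,P[...,1]-.298)<.035)]
c,(a,b),an=cv2.minAreaRect((q[:,:2]*1000).astype(np.float32)); print(p,w,"knob",c,a,b,an)
T=g[2]; f=g[3]; k=(np.linalg.inv(T)@np.array([.395,.298,.05,1]))[:3]; u,v=(f*k[:2]/k[2]+np.array(g[4])).astype(int); print(u,v)
u0,v0=max(u-60,0),max(v-50,0); print("origin",u0,v0); cv2.imwrite("pics/c6.png",cv2.resize(g[0][v0:v0+100,u0:u0+130],None,fx=6,fy=6,interpolation=cv2.INTER_CUBIC))
```

```text
[0.38116171 0.29902307 0.19231306] 86.90763683094707 knob (380.3807373046875, 299.6123046875) 11.974688529968262 45.54792022705078 86.84573364257812
253 193
origin 193 143
```

View pics/c6.png

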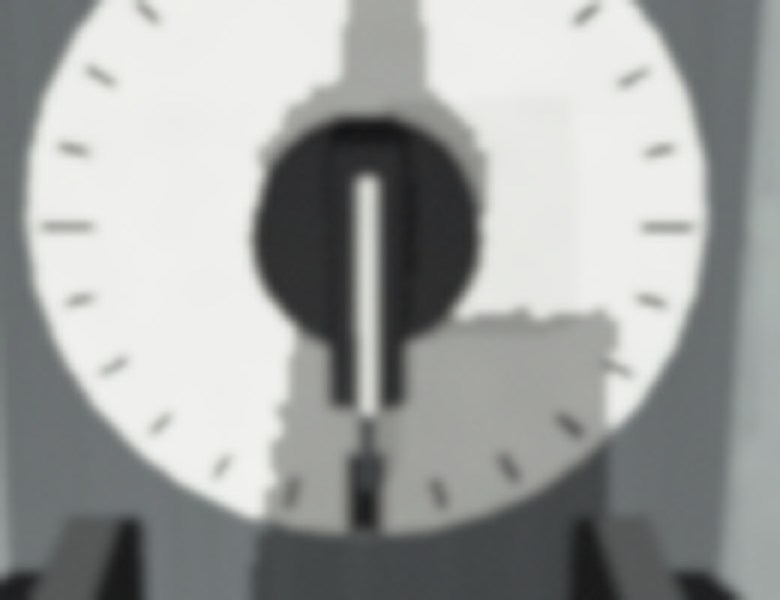

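The pointer blade (col 367) sits on the bold zero mark (col 366). One last check of the stack and weight before handing in.

Run:
```python
from h import *
t=grab("top","top3.png"); P=pts(t); q=P[(P[...,2]>.06)&(P[...,2]<.09)&(np.hypot(P[...,0]-.463,P[...,1]+.118)<.09)]; print("weight",(q.min(0)+q.max(0))/2)
m=(np.abs(P[...,2]-.192)<.005)&(np.hypot(P[...,0]-.5556,P[...,1]-.29)<.075); q=P[m]; print("lid",cv2.minAreaRect((q[:,:2]*1000).astype(np.float32)),np.median(q[:,2]))
ok=abs(np.median(q[:,2])-.192)<.002
if ok: print(workorder.sign_off())
```

```text
weight [ 0.46434615 -0.1188944   0.07335591]
lid ((555.412353515625, 289.42547607421875), (61.13315963745117, 110.49989318847656), 86.48434448242188) 0.19288718874387656
the job is handed in; nothing more can be done
None
```

I handed the job in at about 58 s: the weight stands in the middle of its pad, all four trays and the lid are stacked flat and flush on the pan, and the tare pointer is on zero. The lid had been knocked about 3 cm during the run, so I found it again before lifting it.

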